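Index a sample carousel one notch to bring the pot to the scanner

TASK

The hand-indexed sample carousel has just had a tube read, and the white screw-lid pot standing in a pocket next to that tube is to be read now. With closed fingertips gently press the red plunger in and, keeping it pressed, push the plunger and its arm round by one notch, in the direction that brings the pot in front of the scanner; then let the plunger spring fully up into that notch so that the carousel is locked. Do not touch the pot or the tubes, grip or lift nothing, leave the things lying around where they are, and turn neither the wrong way nor past that notch.

Things in the scene. Friction and masses are not known exactly. Their poses are not given: they have to be found in the camera images.
- indexer: Fixed grey base of the carousel, origin under its centre on the table top, x from the turning axis to the scanner. It carries a white turntable disc (190 mm across, top 42 mm up) with six blue pockets (55 mm across, rims 71 mm up) every 60 degrees, 62 mm from the axis. An ear on the disc carries the red plunger and two push posts.
- axis (a point): Fixed point on the vertical turning axis of the carousel, 115 mm above the table top (the height of the raised plunger's top).
- read_point (a point): Fixed point in front of the scanner, 62 mm from the axis and 57 mm up, where the centre of the pot's underside stands when its pocket is at the scanner. The hand scanner in its stand (222 mm tall, green top, fixed to the base) begins 76 mm farther out. At the start a tube stands here.
- plunger_top (a point): Centre of the top face of the plunger's red round cap (44 mm across, 9 mm thick), 118.5 mm from the axis, 115 mm above the table top when up. It goes down as pressed and round with the turntable; at the start it is opposite the scanner. Pressing fingertips drag it round by friction or, if they slip, by pushing the post ahead of them.
- post_left (a point): Top (142 mm above the table top) of the upright push post fixed to the turntable 36 mm from the cap's centre, along its circle, on the side that leads when the turntable turns clockwise seen from above. 15 mm thick, black head. Between the two posts 57 mm are clear for closed fingertips.
- post_right (a point): Top of the like post on the other side of the cap, which leads when the turntable turns anticlockwise seen from above.
- plunger (a joint): Travel in m: 0 up (locked in a notch), 0.016 at the stop. From 0.012 on its collar is out of the notch and the turntable turns freely. Spring: 3 N at the top, 8 N at the stop. Let go between notches it rises only to about 0.011, held under the fixed index ring; within 5 mm (along its circle) of a notch the tapered collar finds the notch by itself and goes up.
- turntable (a joint): Turntable angle in rad, 0 at the start, growing anticlockwise seen from above. The six notches are 60 degrees (1.047 rad) apart; play in a notch is about 0.02 rad either way. It turns easily (under 2 N at the plunger).
- pot: The white specimen pot with a ribbed white screw lid in a carousel pocket, 48 mm across, 83 mm tall, loose; origin at the centre of its underside. It stands one pocket (60 degrees) to one side or the other of the tube at the scanner; the other side holds a tube.
- tube_read: Sample tube with a teal cap, 30 mm across, 104 mm tall, loose in the pocket at the scanner at the start (underside 45 mm up); origin at the centre of its underside.
- tube_side: Sample tube with a teal cap, 30 mm across, 99 mm tall, loose in the pocket on the other side of the scanner from the pot; origin at the centre of its underside.
- spare_pot: Bystander: a white screw-lid pot on the table beside the carousel, 48 mm across, 83 mm tall; origin under its centre.
- spare_tube: Bystander: a teal-capped tube standing on the table beside the carousel, 30 mm across, 104 mm tall; origin under its centre.
- timer: Bystander: a white bench timer with a green knob, 62 x 62 x 34 mm; origin under its centre.
- label_roll: Bystander: a roll of white labels lying flat, 96 mm across, 52 mm high; origin under its centre.

How it is judged:
By the outcome, as a careful person would: the job done as asked, in the order asked, and still so for the second after the job is handed in, with the robot touching nothing.
It also fails if it takes over 35 s, if anything falls off the work surface, if the arm or the gripper's body presses on something with over 40 N, if the wrist force passes 120 N, or if a joint passes its speed limit or range.

ROBOT

A 7-joint arm with a two-finger parallel gripper is mounted at the origin on a cart in front of the work surface, level with it; the furniture and walls round the work are solid. World frame = base frame: x ahead of the robot, y to its left, z up, the work surface at z = 0. Lengths are in m, angles in rad, forces in N, time in s.
With the tool pointing down it reaches from about 0.35 to 0.9 m from the base axis. Payload 8.1 kg.
Tool frame: the origin (TCP) lies on the centre line of the jaws, within the pads' length; the fingertips stand 17 mm ahead of it and the grasp point (between the pads) lies 2 mm behind it; z points along the fingers, y is the direction in which the jaws open and shut (so a half turn about z gives the same grasp; the last joint's range is limited). The gripper opens to 92 mm and grips with 3 to 60 N. Pads are 19 mm wide; open, the fingers measure 130 mm over their backs; the gripper's body (75 mm by 190 mm) begins 47 mm behind the grasp point.
Start: joints at [1.221, 0.434, 0.025, 1.573, -0.012, 1.134, -0.075], TCP at [0.153, -0.606, 0.244] pointing down, gripper open.
Joint ranges: [-2.62, 2.62], [-0.44, 2.09], [-1.27, 1.32], [0.08, 2.57], [-1.32, 4.46], [0.12, 2], [-2.74, 2.74]. Speed limits (rad/s): [2.22, 2.22, 3.01, 3.01, 3.14, 3.14, 3.14].

INTERFACE

Orientations are given as a rotation vector (axis times angle).
In Python, from cell import arm gives the robot as it stands.
- The arm moves only by the shell command python3 -m creep 'ROWS' [FORCE]. ROWS is JSON, a list that holds one entry, the list of rows, each a list of 7 numbers: the shift along the world's x, y, z in cm, then the turn, a rotation vector about the world's x, y, z in degrees, then the opening, from -1 (shut) to 1 (fully open), so that 0 is half open. In form: [[[tx, ty, tz, ax, ay, az, jaw], ...]]. A call has 1 to 5 rows; each row is the pose to reach, as a shift and turn from the pose commanded when the call began; what a row does not reach only later rows make up. A row lasts 1/10 s, in which the tool goes at most 50 mm and 8.59 degrees, less where a joint would pass 70% of its speed; a pose out of reach is approached as far as the arm can. A call with a gripper value outside its range is refused whole. The fingers move at their own pace and stop on an object; FORCE is the grip in N (left out, the last holds). Time passes only in rows, so rows that repeat a pose let the fingers close. It gives the time, the measured TCP pose, the force and the opening at its end, in the units of the state.
- arm.observe(): the state, without advancing time (a new reading comes with each control period).
- arm.get_image(name): name is "scene" or "top" or "wrist"; returns the picture (480x640x3 uint8, red, green, blue); there is no depth.
- arm.camera_model(name): a dict with "vfov" (degrees; the focal length in pixels is half the picture's height over the tangent of half this angle, whatever the lens; pixels are square), "cx", "cy" (the principal point, pixels), "cam_to_world" (4x4, takes a point from camera to world coordinates); the wrist camera has in their place "T_tool_cam" (4x4, takes a point from camera to tool coordinates, whose origin is the TCP and whose axes are the flange's). Camera axes: x right, y down, z forward; pixel columns grow to the right and rows downward; lengths in m; the calibration is good to about 2 mm. A picture is of the moment at which its call begins: read the wrist's pose just before it. camera_model takes no time and is no camera call.
- arm.sign_off(): hands the job in, once; it reports no verdict.
The state is a dict: "clock": time; "joints": joint angles; "dq": joint speeds; "joint_efforts": joint torques, N m; "position": TCP position; "ee_rot": TCP orientation; "force": force on the tool from outside, world axes, zero at the start; "ft_torque": the same for the moment, N m; "width": opening from 0.0 (shut) to 1.0 (fully open).
Only numpy, scipy, OpenCV 4.12 (cv2) and the standard library are available. Lean on these libraries where they do the work, as an engineer would, in place of code of your own. Each camera call takes 0.05 s, during which the arm holds its last target.

## Working session

There is one attempt and no reset: what is moved stays moved. The work goes in short steps, Python scripts to look and compute and a shell command to move; the robot and the scene stay as the last step left them, time stands still between calls to the robot, and variables do not carry over. Pictures are saved under pics/ and viewed, and the job is handed in when it is done.

```bash
ls; mkdir -p pics
python3 - <<'E'
from cell import arm
import cv2
s=arm.observe();print({k:s[k] for k in('clock','position','ee_rot','width','force')})
for n in('scene','top'):
    cv2.imwrite(f'pics/{n}0.png',arm.get_image(n)[:,:,::-1]); print(n,arm.camera_model(n))
print(arm.camera_model('wrist'))
E
```

```text
pics
{'clock': 0.0, 'position': array([ 0.15252587, -0.60561549,  0.24293907]), 'ee_rot': array([-3.11622675e+00, -3.86439842e-01,  5.00720711e-04]), 'width': 1.0018122064506811, 'force': array([0.38132164, 0.03597147, 0.02209181])}
scene {'vfov': 52.89480260702723, 'cx': 320.1317789324503, 'cy': 235.74163566179456, 'cam_to_world': array([[-0.46749527, -0.37020549,  0.80274284, -0.32636909],
       [-0.88375759,  0.17465806, -0.43412797,  0.44336516],
       [ 0.02051106, -0.91238285, -0.40882373,  0.56431318],
       [ 0.        ,  0.        ,  0.        ,  1.        ]])}
top {'vfov': 51.238491050097096, 'cx': 322.89722376244225, 'cy': 242.55375695770346, 'cam_to_world': array([[ 0.00152972, -0.98937183,  0.14539957,  0.38374223],
       [-0.99996636, -0.0026851 , -0.00775038,  0.00706016],
       [ 0.00805842, -0.14538282, -0.98934266,  1.1972529 ],
       [ 0.        ,  0.        ,  0.        ,  1.        ]])}
{'vfov': 66.0770268243313, 'cx': 321.1009250527704, 'cy': 242.67850133426785, 'T_tool_cam': array([[-2.58652454e-04, -9.54625723e-01, -2.97808095e-01,
         8.08328727e-02],
       [ 9.99999886e-01, -3.66600025e-04,  3.06618226e-04,
         5.95767486e-04],
       [-4.01882101e-04, -2.97807982e-01,  9.54625709e-01,
        -1.42134655e-01],
       [ 0.00000000e+00,  0.00000000e+00,  0.00000000e+00,
         1.00000000e+00]])}
```

View pics/scene0.png

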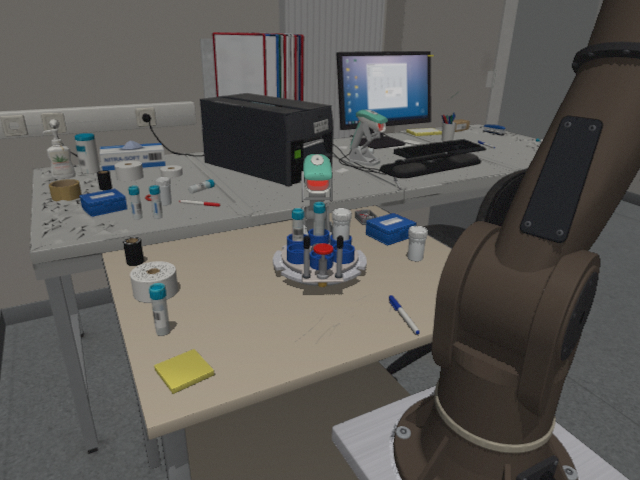

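View pics/top0.png

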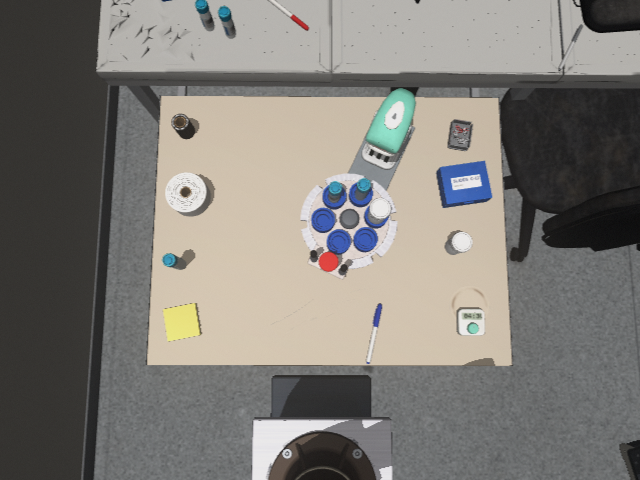

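The top view shows the scanner at the upper right (~390,140), tube_read at (363,187) in front of it, and tube_side at (336,190). The pot is at (378,210), clockwise of tube_read, so the turntable has to go **anticlockwise**. The red cap is at about (328,261). Next I'll enlarge the crop.

Run:
```python
import cv2
i=cv2.imread('pics/top0.png')[155:290,285:415]
cv2.imwrite('pics/crop0.png',cv2.resize(i,None,fx=4.4,fy=4.4,interpolation=cv2.INTER_CUBIC))
i=cv2.imread('pics/scene0.png')[195:295,260:380]
cv2.imwrite('pics/crop1.png',cv2.resize(i,None,fx=5,fy=5,interpolation=cv2.INTER_CUBIC))
```

```text
(no output)
```

View pics/crop0.png

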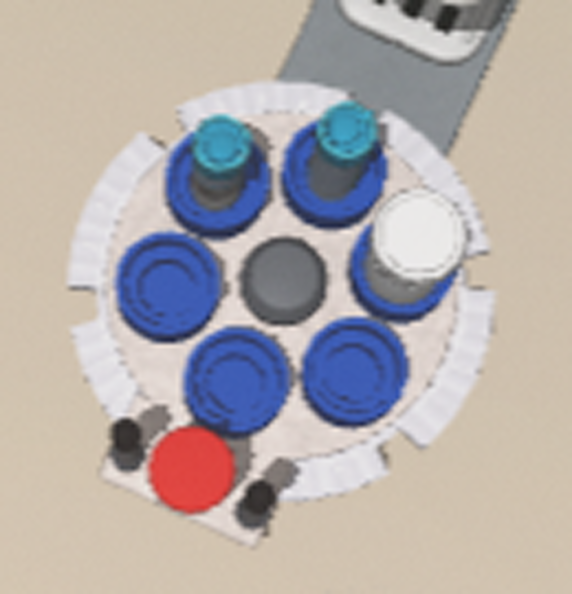

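View pics/crop1.png

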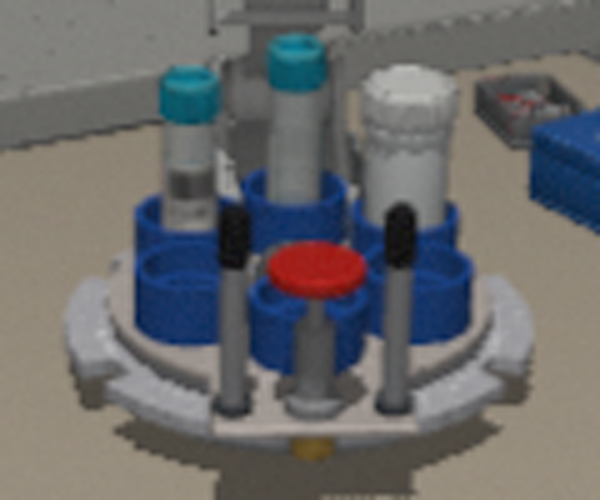

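```bash
cat > h.py <<'E'
import numpy as np
from cell import arm
def ray(n,u,v,cm=None,T=None):
    m=cm or arm.camera_model(n); f=240/np.tan(np.radians(m['vfov']/2))
    T=m['cam_to_world'] if T is None else T
    d=T[:3,:3]@np.array([(u-m['cx'])/f,(v-m['cy'])/f,1]); return T[:3,3],d
def atz(n,u,v,z,**k):
    o,d=ray(n,u,v,**k); return o+d*(z-o[2])/d[2]
E
python3 - <<'E'
from h import *
def c(u,v,z): return atz('top',u/4.4+285-.5,v/4.4+155-.5,z)
def c1(u,v,z): return atz('scene',u/5+260-.5,v/5+195-.5,z)
P=c(193,469,.115); print('cap',P, 'scene',c1(317,268,.115))
print('posts',c(127,431,.142),c(261,491,.142),'scene',c1(236,208,.142),c1(401,208,.142))
R=np.array([c(*p,.071) for p in[(169,286),(238,381),(355,371),(218,183),(334,173),(406,268)]])
A=R.mean(0);print('axis',A,np.linalg.norm((R-A)[:,:2],axis=1))
print('ang',np.degrees(np.arctan2((R-A)[:,1],(R-A)[:,0])))
d=P-A;print('r',np.hypot(*d[:2]),np.degrees(np.arctan2(d[1],d[0])))
E
```

```text
cap [ 0.50209517 -0.013365    0.115     ] scene [ 0.49574741 -0.00870214  0.115     ]
posts [0.5175117  0.01901713 0.142     ] [ 0.48857933 -0.04557988  0.142     ] scene [0.51345589 0.02174964 0.142     ] [ 0.48329589 -0.04216251  0.142     ]
axis [ 0.60782031 -0.06301901  0.071     ] [0.06153049 0.06072682 0.06082955 0.06130092 0.0608721  0.06246771]
ang [  94.84418348  155.12955615 -144.77707984   35.62739141  -24.44219765
  -85.64809543]
r 0.11680465292761336 154.8428158437617
```

Axis ≈ (0.607, −0.062), cap at angle 155° ≈ (0.500, −0.012). Moving anticlockwise, it ends at 215°, ≈ (0.510, −0.130). I'll approach with the jaws shut and the tool yawed −39°, so the jaw axis runs tangentially.

```bash
python3 -m creep '[[[2.4,4.1,0.5,0,0,-3,-1],[4.8,8.2,1,0,0,-6,-1],[7.2,12.3,1.5,0,0,-9,-1],[9.6,16.4,2,0,0,-12,-1],[12,20.5,2,0,0,-15,-1]]]' 20
python3 -m creep '[[[2.4,4.1,0,0,0,-3,-1],[4.8,8.2,0,0,0,-6,-1],[7.2,12.3,0,0,0,-9,-1],[9.6,16.4,0,0,0,-12,-1],[12,20.5,0,0,0,-15,-1]]]'
```

```text
clock: 0.6
position: [0.2734, -0.3994, 0.2641]
ee_rot: [3.141, -0.027, 0.001]
force: [1.2, -0.7, 0.6]
width: 0.615
clock: 1.1
position: [0.393, -0.1942, 0.2637]
ee_rot: [3.111, -0.437, -0.0]
force: [0.2, -0.2, -0.0]
width: 0.183
```

```bash
python3 -m creep '[[[2.7,4.5,0,0,0,-3,-1],[5.4,9.1,0,0,0,-6,-1],[8,13.6,0,0,0,-9,-1],[10.7,18.2,0,0,0,-9,-1],[10.7,18.2,0,0,0,-9,-1]]]'
python3 - <<'E'
from h import *
import cv2
from scipy.spatial.transform import Rotation as Ro
s=arm.observe();print(s['clock'],s['position'],s['ee_rot'],s['width'])
w=arm.get_image('wrist');cv2.imwrite('pics/w1.png',w[:,:,::-1])
T=np.eye(4);T[:3,:3]=Ro.from_rotvec(s['ee_rot']).as_matrix();T[:3,3]=s['position'];np.save('T1.npy',T)
print(T.round(3))
E
```

```text
clock: 1.6
position: [0.5014, -0.008, 0.2636]
ee_rot: [-3.067, 0.665, -0.0]
force: [-0.2, 0.1, 0.4]
width: 0.005
1.6 [ 0.50139817 -0.00801927  0.26363181] [-3.06742834e+00  6.64794551e-01 -3.15523115e-04] 0.005408081842300585
[[ 0.91  -0.414  0.001  0.501]
 [-0.414 -0.91   0.003 -0.008]
 [-0.    -0.003 -1.     0.264]
 [ 0.     0.     0.     1.   ]]
```

View pics/w1.png

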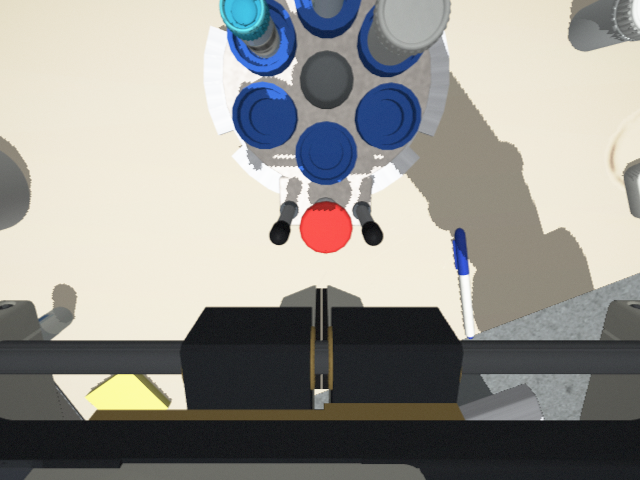

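The wrist picture shows the cap at (326,227), the post heads at (280,232) and (372,234), and the hub at (326,80). The pot and tubes are clear of the approach.

Run:
```python
from h import *
T=np.load('T1.npy');m=arm.camera_model('wrist');W=T@m['T_tool_cam']
for n,u,v,z in[('cap',326,227,.115),('pl',280,232,.142),('pr',372,233,.142),('rim',326,151.5,.071),('rimL',265,115,.071),('rimR',388,116,.071)]:print(n,atz('wrist',u,v,z,cm=m,T=W))
```

```text
cap [ 0.50324349 -0.01336679  0.115     ]
pl [0.52052727 0.01658194 0.142     ]
pr [ 0.49158856 -0.04527845  0.142     ]
rim [ 0.55517307 -0.03722213  0.071     ]
rimL [ 0.60461514 -0.00209204  0.071     ]
rimR [ 0.56015669 -0.09779434  0.071     ]
```

```bash
python3 -m creep '[[[0.2,-0.2,-3,0,0,0,-1],[0.2,-0.2,-6,0,0,0,-1],[0.2,-0.2,-9,0,0,0,-1],[0.2,-0.2,-11,0,0,0,-1],[0.2,-0.2,-11,0,0,0,-1]]]'
python3 -m creep '[[[0,0,0,0,0,0,-1]]]'
```

```text
clock: 2.15
position: [0.4991, -0.0179, 0.1512]
ee_rot: [3.065, -0.678, -0.009]
force: [-0.1, -0.7, -0.8]
width: 0.007
clock: 2.25
position: [0.5013, -0.0171, 0.1541]
ee_rot: [3.067, -0.678, -0.001]
force: [0.8, 0.7, 0.3]
width: 0.004
```

```bash
python3 -m creep '[[[0,0,0,0,0,0,-1],[0,0,0,0,0,0,-1],[0,0,0,0,0,0,-1]]]'
python3 - <<'E'
from h import *
import cv2
a=arm.get_image('scene')[180:300,250:390,::-1];cv2.imwrite('pics/s2.png',cv2.resize(a,None,fx=5,fy=5,interpolation=cv2.INTER_CUBIC))
print(arm.observe()['position'])
E
```

```text
clock: 2.55
position: [0.5021, -0.0162, 0.1547]
ee_rot: [-3.068, 0.676, -0.002]
force: [-0.7, 0.4, -0.5]
width: 0.003
[ 0.50203881 -0.01614888  0.1544362 ]
```

View pics/s2.png

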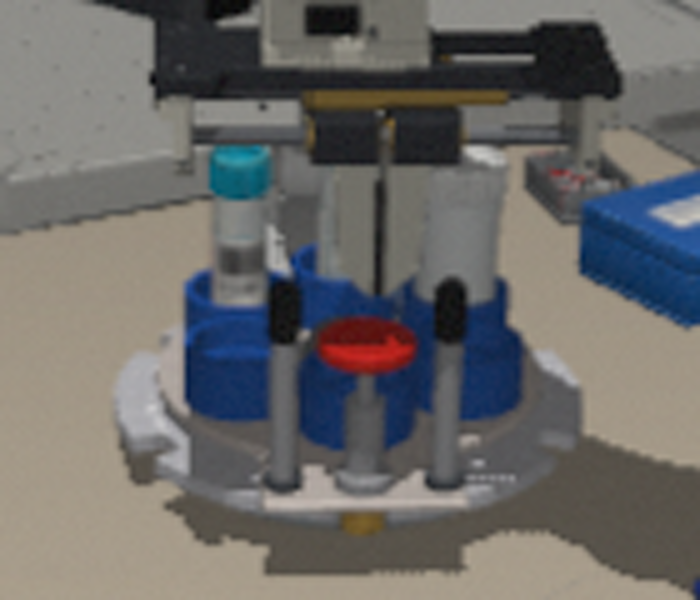

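The fingertips sit about 3 mm too far toward the right post in the picture. I'll shift back and lower to just above contact.

```bash
python3 -m creep '[[[0.1,0.3,0,0,0,0.5,-1],[0.1,0.3,-1,0,0,0.5,-1],[0.1,0.3,-1.8,0,0,0.5,-1],[0.1,0.3,-1.8,0,0,0.5,-1],[0.1,0.3,-1.8,0,0,0.5,-1]]]'
python3 -m creep '[[[0,0,-0.2,0,0,0,-1],[0,0,-0.4,0,0,0,-1],[0,0,-0.6,0,0,0,-1],[0,0,-0.6,0,0,0,-1],[0,0,-0.6,0,0,0,-1]]]'
```

```text
clock: 3.1
position: [0.5023, -0.0131, 0.1352]
ee_rot: [3.071, -0.663, -0.002]
force: [-0.5, 0.9, 0.5]
width: 0.005
clock: 3.6
position: [0.5029, -0.0131, 0.1299]
ee_rot: [-3.071, 0.663, -0.001]
force: [-0.6, 0.2, 4.7]
width: 0.006
```

```bash
python3 -m creep '[[[0,0,-0.3,0,0,0,-1],[0,0,-0.6,0,0,0,-1],[0,0,-0.9,0,0,0,-1],[0,0,-1.1,0,0,0,-1],[0,0,-1.1,0,0,0,-1]]]'
python3 -m creep '[[[0,0,-0.1,0,0,0,-1],[0,0,-0.1,0,0,0,-1]]]'
```

```text
clock: 4.1
position: [0.5029, -0.013, 0.1186]
ee_rot: [-3.071, 0.663, -0.001]
force: [-0.8, -0.2, 6.7]
width: 0.002
clock: 4.3
position: [0.5029, -0.013, 0.1178]
ee_rot: [-3.071, 0.663, -0.001]
force: [-0.4, -1.2, 7.3]
width: 0.006
```

Run:
```python
from h import *
import cv2
a=arm.get_image('scene')[180:300,250:390,::-1];cv2.imwrite('pics/s3.png',cv2.resize(a,None,fx=5,fy=5,interpolation=cv2.INTER_CUBIC))
s=arm.observe();print(s['position'],s['force'])
```

```text
[ 0.50292561 -0.01304548  0.11780672] [-0.47377432  0.41074546  6.7383795 ]
```

View pics/s3.png

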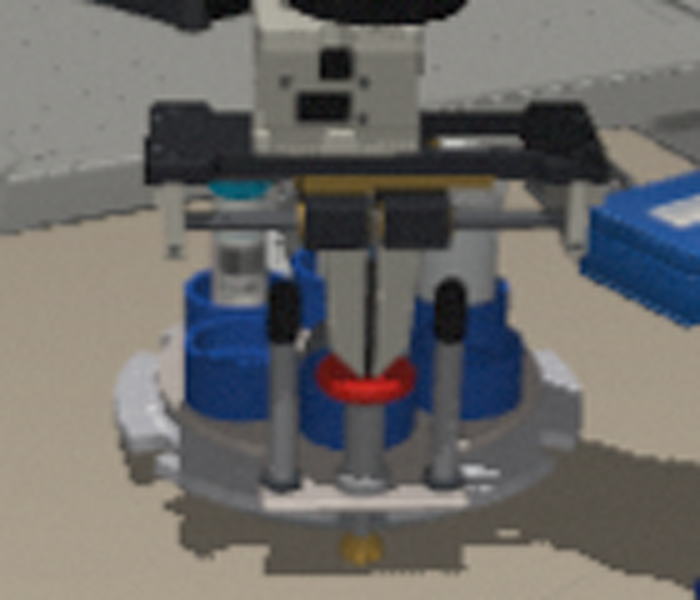

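```bash
python3 -m creep '[[[0,0,-0.1,0,0,0,-1],[0,0,-0.1,0,0,0,-1]]]'
python3 - <<'E'
import numpy as np
r=np.array([-10.6,5.0])
P=lambda d:np.array([[np.cos(np.radians(d)),-np.sin(np.radians(d))],[np.sin(np.radians(d)),np.cos(np.radians(d))]])@r
for b in range(0,60,20):
  for k in(4,8,12,16,20):print(b+k,(P(b+k)-P(b)).round(2))
E
```

```text
clock: 4.55
position: [0.5029, -0.013, 0.1168]
ee_rot: [-3.071, 0.663, -0.001]
force: [-0.5, 0.6, 7.7]
width: 0.006
4 [-0.32 -0.75]
8 [-0.59 -1.52]
12 [-0.81 -2.31]
16 [-0.97 -3.12]
20 [-1.07 -3.93]
24 [-0.05 -0.82]
28 [-0.04 -1.63]
32 [ 0.03 -2.45]
36 [ 0.16 -3.26]
40 [ 0.34 -4.06]
44 [ 0.24 -0.78]
48 [ 0.53 -1.55]
52 [ 0.87 -2.29]
56 [ 1.26 -3.01]
60 [ 1.7 -3.7]
```

```bash
python3 -m creep '[[[-0.32,-0.75,0,0,0,4,-1],[-0.59,-1.52,0,0,0,8,-1],[-0.81,-2.31,0,0,0,12,-1],[-0.97,-3.12,0,0,0,16,-1],[-1.07,-3.93,0,0,0,20,-1]]]'
python3 - <<'E'
from h import *
import cv2
a=arm.get_image('scene')[180:300,250:390,::-1];cv2.imwrite('pics/s4.png',cv2.resize(a,None,fx=5,fy=5,interpolation=cv2.INTER_CUBIC))
s=arm.observe();print(s['position'],s['force'])
E
```

```text
clock: 5.05
position: [0.4927, -0.0524, 0.1171]
ee_rot: [-3.139, 0.115, -0.003]
force: [0.2, 0.7, 6.9]
width: 0.008
[ 0.49252614 -0.05412222  0.11699229] [ 1.04156061 -2.12947884  7.0369686 ]
```

View pics/s4.png

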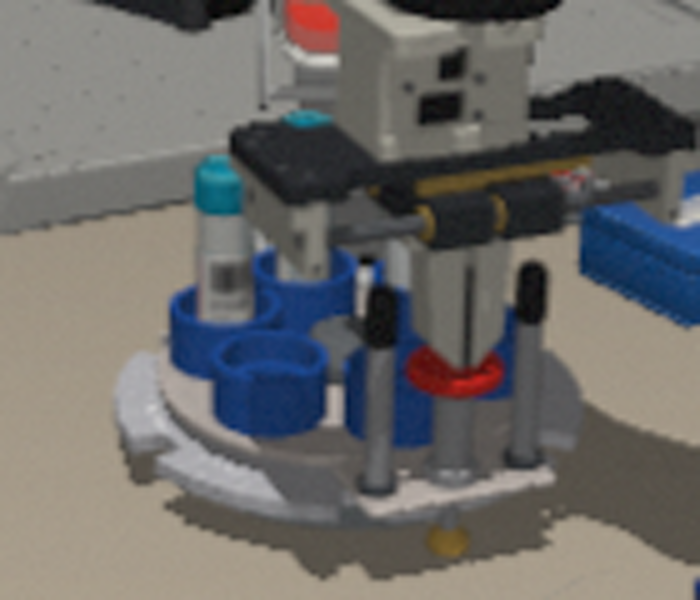

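The cap at (455,375) and the ear are turning anticlockwise with the fingertips, without slip. The gripper body clears the tubes. I'll keep going.

```bash
python3 -m creep '[[[-0.05,-0.82,0,0,0,4,-1],[-0.04,-1.63,0,0,0,8,-1],[0.03,-2.45,0,0,0,12,-1],[0.16,-3.26,0,0,0,16,-1],[0.34,-4.06,0,0,0,20,-1]]]'
python3 -m creep '[[[0.24,-0.78,0,0,0,4,-1],[0.53,-1.55,0,0,0,8,-1],[0.87,-2.29,0,0,0,12,-1],[1.15,-2.85,0,0,0,15,-1],[1.15,-2.85,0,0,0,15,-1]]]'
python3 - <<'E'
from h import *
import cv2
a=arm.get_image('scene')[180:300,250:390,::-1];cv2.imwrite('pics/s5.png',cv2.resize(a,None,fx=5,fy=5,interpolation=cv2.INTER_CUBIC))
s=arm.observe();print(s['position'],s['force'])
a=arm.get_image('top')[155:290,285:415,::-1];cv2.imwrite('pics/t5.png',cv2.resize(a,None,fx=4.4,fy=4.4,interpolation=cv2.INTER_CUBIC))
E
```

```text
clock: 5.6
position: [0.4964, -0.093, 0.1172]
ee_rot: [3.112, 0.432, 0.003]
force: [1.1, 1.8, 7.4]
width: 0.005
clock: 6.1
position: [0.5087, -0.122, 0.1172]
ee_rot: [3.029, 0.831, 0.005]
force: [1.6, 0.9, 7.5]
width: 0.005
[ 0.50853129 -0.12165518  0.1172482 ] [1.59376799 0.82316635 6.93421335]
```

View pics/s5.png

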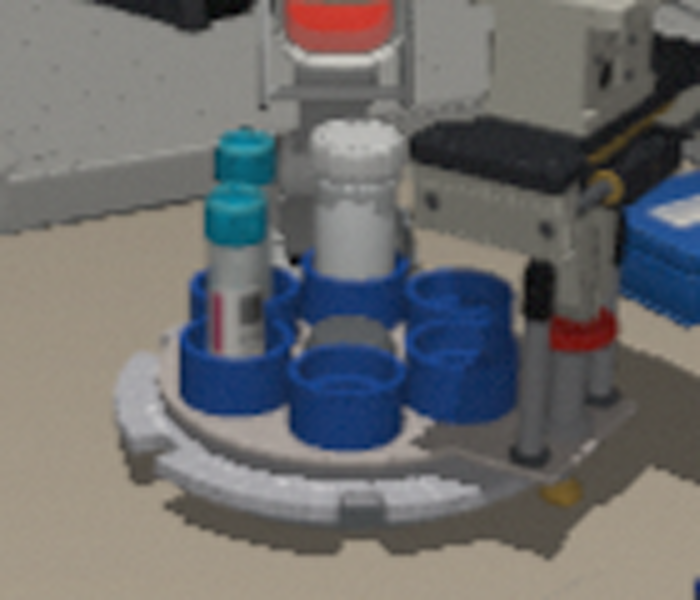

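View pics/t5.png

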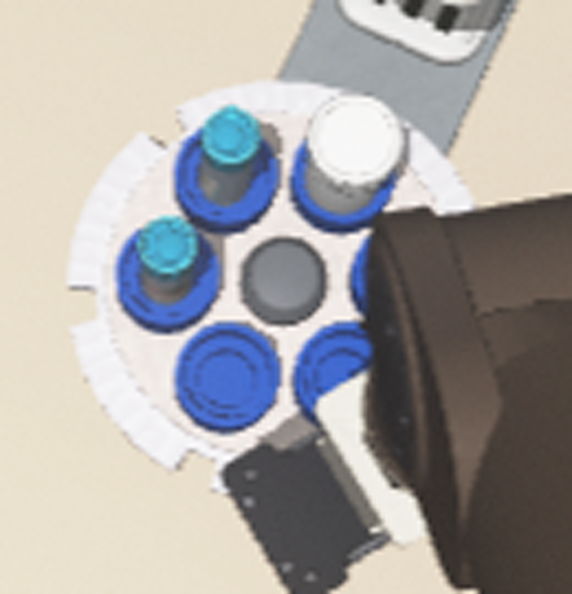

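Run:
```python
from h import *
import cv2
def c(u,v,z): return atz('top',u/4.4+285-.5,v/4.4+155-.5,z)
A=np.array([.6078,-.0630])
for f in('crop0','t5'):
    i=cv2.imread(f'pics/{f}.png');h=cv2.cvtColor(i,cv2.COLOR_BGR2HSV)
    m=cv2.inRange(h,(105,120,60),(125,255,255))
    cs,_=cv2.findContours(m,cv2.RETR_EXTERNAL,cv2.CHAIN_APPROX_NONE)
    for k in cs:
        if cv2.contourArea(k)<5000:continue
        (x,y),r=cv2.minEnclosingCircle(k);e=cv2.fitEllipse(k);p=c(*e[0],.06)[:2]-A
        print(f,(round(x),round(y),round(r)),np.round(e[0]),np.degrees(np.arctan2(p[1],p[0])).round(2))
print((c(169,277.5,.071)-[*A,0])[:2],(c(227,378,.071)-[*A,0])[:2])
r=np.array([-10.6,5.0])
P=lambda d:np.array([[np.cos(np.radians(d)),-np.sin(np.radians(d))],[np.sin(np.radians(d)),np.cos(np.radians(d))]])@r
for d in(2,3,4,5):print(d,P(55+d)-P(55))
```

```text
crop0 (236, 381, 53) [236. 380.] 153.87
crop0 (355, 372, 54) [354. 371.] -143.23
crop0 (168, 286, 53) [168. 285.] 92.27
t5 (227, 377, 54) [227. 376.] 148.92
[-0.00067119  0.06129857] [-0.05352086  0.03120879]
2 [ 0.20914384 -0.35158336]
3 [ 0.31828577 -0.52458401]
4 [ 0.43043035 -0.69565353]
5 [ 0.54554343 -0.86473979]
```

The turntable is at about 55°, so roughly 5° is left. I'll advance 4.7°, which is well inside the collar's capture range and does not pass the notch.

```bash
python3 -m creep '[[[0.2,-0.35,0,0,0,2,-1],[0.4,-0.65,0,0,0,4,-1],[0.51,-0.81,0,0,0,4.7,-1],[0.51,-0.81,0,0,0,4.7,-1],[0.51,-0.81,0,0,0,4.7,-1]]]'
python3 - <<'E'
from h import *
import cv2
a=arm.get_image('top')[155:290,285:415,::-1];i=cv2.resize(a,None,fx=4.4,fy=4.4,interpolation=cv2.INTER_CUBIC);cv2.imwrite('pics/t6.png',i)
A=np.array([.6078,-.0630])
m=cv2.inRange(cv2.cvtColor(i,cv2.COLOR_BGR2HSV),(105,120,60),(125,255,255))
for k in cv2.findContours(m,cv2.RETR_EXTERNAL,cv2.CHAIN_APPROX_NONE)[0]:
    if cv2.contourArea(k)<4000:continue
    e=cv2.fitEllipse(k);p=atz('top',e[0][0]/4.4+284.5,e[0][1]/4.4+154.5,.06)[:2]-A
    print(np.round(e[0]),np.degrees(np.arctan2(p[1],p[0])).round(2))
E
```

```text
clock: 6.7
position: [0.5135, -0.1293, 0.1173]
ee_rot: [2.993, 0.954, 0.005]
force: [2.1, 1.1, 6.8]
width: 0.009
[235. 381.] 153.58
[342. 361.] -145.23
```

View pics/t6.png

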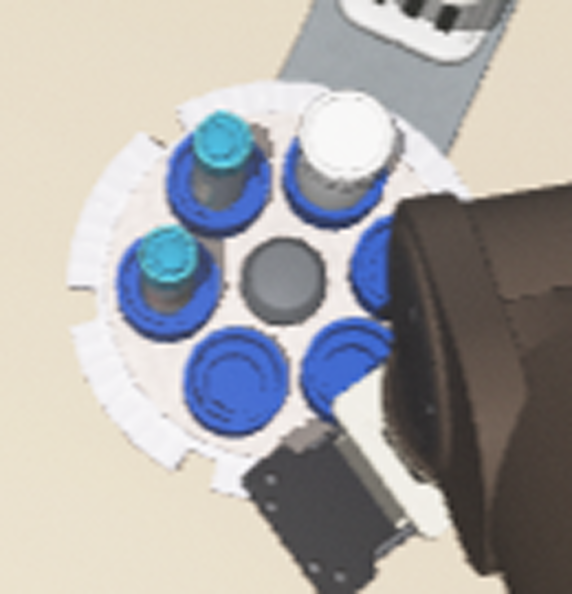

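The pocket at (235,381) is within 0.3° of its notch position, and the pot is in front of the scanner. I'll raise straight up slowly.

```bash
python3 -m creep '[[[0,0,0.3,0,0,0,-1],[0,0,0.6,0,0,0,-1],[0,0,0.9,0,0,0,-1],[0,0,1.2,0,0,0,-1],[0,0,1.2,0,0,0,-1]]]'
python3 -m creep '[[[0,0,0.3,0,0,0,-1],[0,0,0.6,0,0,0,-1],[0,0,0.9,0,0,0,-1],[0,0,1.2,0,0,0,-1],[0,0,1.2,0,0,0,-1]]]'
python3 - <<'E'
from h import *
import cv2
a=arm.get_image('scene')[180:300,250:390,::-1];cv2.imwrite('pics/s7.png',cv2.resize(a,None,fx=5,fy=5,interpolation=cv2.INTER_CUBIC))
s=arm.observe();print(s['position'],s['force'])
E
```

```text
clock: 7.25
position: [0.5126, -0.1294, 0.1291]
ee_rot: [2.993, 0.954, 0.002]
force: [3.6, 1.5, 3.8]
width: 0.004
clock: 7.75
position: [0.5118, -0.1298, 0.1409]
ee_rot: [2.993, 0.953, -0.0]
force: [0.6, 0.4, -0.8]
width: 0.004
[ 0.51178577 -0.12970671  0.14077353] [-0.30683468  0.47953455  0.15756713]
```

View pics/s7.png

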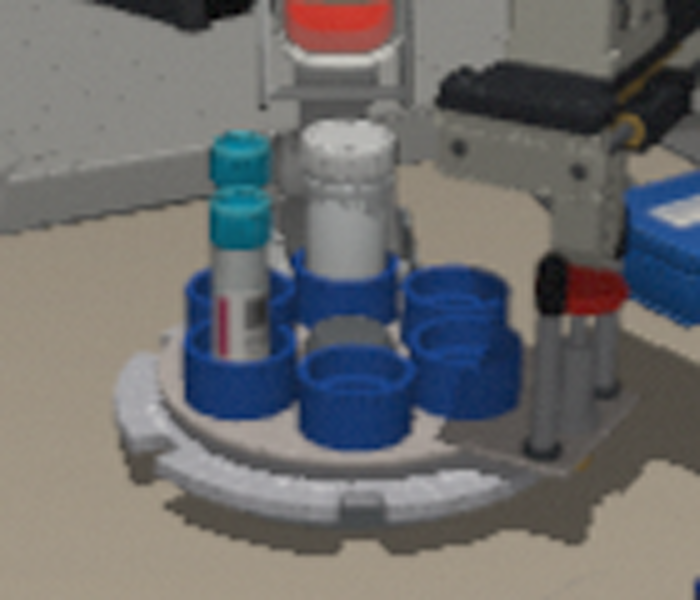

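The cap rose to row ~288 and the force is back to zero. I'll back off upward and check.

```bash
python3 -m creep '[[[0,0,3,0,0,0,-1],[0,0,6,0,0,0,-1],[0,0,9,0,0,0,-1],[0,0,12,0,0,0,-1],[-1,-2,12,0,0,0,-1]]]'
python3 -m creep '[[[-2,-4,0,0,0,0,-1],[-4,-8,0,0,0,0,-1],[-6,-12,0,0,0,0,-1],[-8,-16,0,0,0,0,-1],[-8,-16,0,0,0,0,-1]]]'
python3 -m creep '[[[0,0,0,0,0,0,-1],[0,0,0,0,0,0,-1],[0,0,0,0,0,0,-1],[0,0,0,0,0,0,-1],[0,0,0,0,0,0,-1]]]'
python3 - <<'E'
from h import *
import cv2
t=arm.get_image('top')[:,:,::-1];cv2.imwrite('pics/t8f.png',t)
i=cv2.resize(t[155:290,285:415],None,fx=4.4,fy=4.4,interpolation=cv2.INTER_CUBIC);cv2.imwrite('pics/t8.png',i)
a=arm.get_image('scene')[180:300,250:390,::-1];cv2.imwrite('pics/s8.png',cv2.resize(a,None,fx=5,fy=5,interpolation=cv2.INTER_CUBIC))
A=np.array([.6078,-.0630])
H=cv2.cvtColor(i,cv2.COLOR_BGR2HSV)
for m,z in((cv2.inRange(H,(105,120,60),(125,255,255)),.06),(cv2.inRange(H,(0,150,100),(8,255,255)),.115)):
  for k in cv2.findContours(m,cv2.RETR_EXTERNAL,cv2.CHAIN_APPROX_NONE)[0]:
    if cv2.contourArea(k)<3000:continue
    e=cv2.fitEllipse(k);p=atz('top',e[0][0]/4.4+284.5,e[0][1]/4.4+154.5,z)[:2]-A
    print(z,np.round(e[0]),np.degrees(np.arctan2(p[1],p[0])).round(2),np.hypot(*p))
E
```

```text
clock: 8.3
position: [0.5049, -0.1468, 0.2649]
ee_rot: [2.989, 0.96, 0.011]
force: [0.4, -0.5, 0.1]
width: 0.006
clock: 8.8
position: [0.4177, -0.3161, 0.26]
ee_rot: [2.997, 0.938, -0.005]
force: [1.0, 0.2, -0.2]
width: 0.003
clock: 9.3
position: [0.4224, -0.3088, 0.2608]
ee_rot: [-2.993, -0.956, -0.0]
force: [0.4, -1.3, 0.6]
width: 0.007
0.06 [235. 380.] 153.27 0.05938950995106607
0.06 [353. 371.] -143.82 0.059621133335005426
0.06 [167. 285.] 92.19 0.0622866230648269
0.06 [403. 266.] -82.66 0.06261472160407197
0.06 [217. 182.] 34.01 0.06412728271309542
0.115 [427. 450.] -145.35 0.1166302779232075
```

View pics/t8f.png

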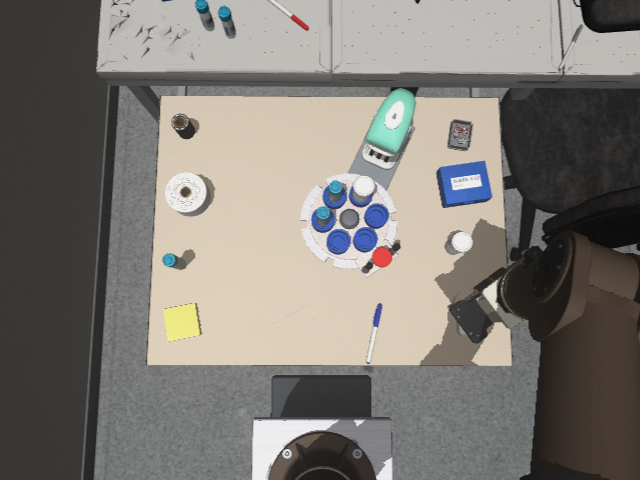

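View pics/s8.png

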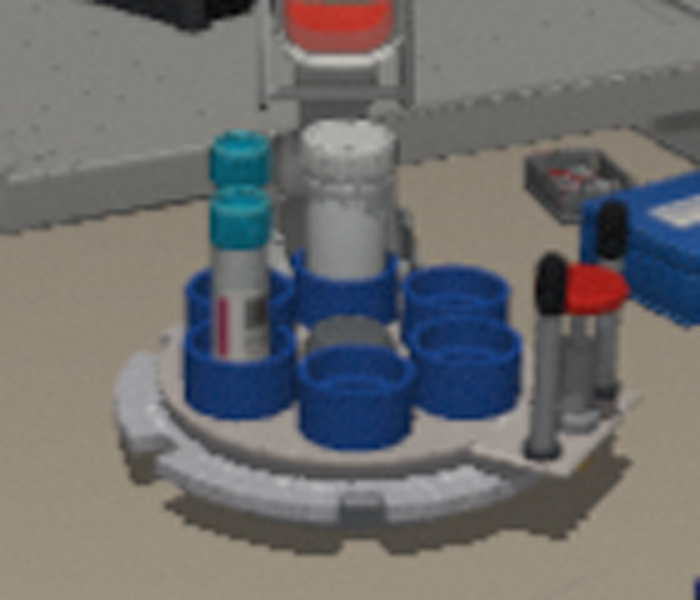

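The pot now stands at the scanner and the cap is at −145.4°, where 215° (= −145°) was expected. As a last check, I'll confirm the cap's height from the scene view.

Run:
```python
from h import *
m=arm.camera_model('scene');f=240/np.tan(np.radians(m['vfov']/2));Ti=np.linalg.inv(m['cam_to_world'])
def pr(p):
    q=Ti[:3]@np.array([*p,1]);return ((q[:2]/q[2]*f+[m['cx'],m['cy']]+.5-[250,180])*5).round(1)
A=np.array([.6075,-.0625])
for a in(155,215):
  for z in(.115,.104):print(a,z,pr([*(A+.1185*np.array([np.cos(np.radians(a)),np.sin(np.radians(a))])),z]))
```

```text
155 0.115 [369.8 337.5]
155 0.104 [369.2 360.3]
215 0.115 [586.2 281.1]
215 0.104 [584.8 302.9]
```

```bash
python3 -c "
from cell import arm
print(arm.observe()['dq'].round(3)); print(arm.sign_off())"
```

```text
[ 0.003 -0.     0.003  0.     0.002  0.002  0.001]
the job is handed in; nothing more can be done
None
```

The pot is now in front of the scanner, and the carousel sits one notch anticlockwise with the plunger back up. I pressed the plunger with closed fingertips to about 15 mm of travel (about 7 N), turned it round with the fingertips, let it spring up, then backed the arm away. I handed the job in at about 9.4 s.

What the last checks showed:
- **Rotation:** the top view puts the cap at −145.4°, against −145° expected. The three clearest pockets are within about 0.6° of their notch positions, and the last stretch was checked at 0.3° short of the notch before release.
- **Plunger height:** in the scene view the cap sits about 5 enlarged-picture pixels from where a fully raised cap should appear, the same offset as at the start. A plunger stuck between notches would show as about 22 pixels. The fingertip force also fell to zero as I lifted away.
- **Surroundings:** the pot, tubes and bystanders look untouched in the last pictures. The timer is hidden behind the arm in the last top view, so I did not recheck it there, and the arm passed well above it.

No check failed. The cap position disagreed by a few millimetres between cameras, and the fingertips were first about 3 mm off centre, which I corrected before pressing.

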